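# Hang the weight pail on the load stand

## Robot

A 6-joint arm with a two-finger parallel gripper is mounted at the origin on the work surface. World frame = base frame: x ahead of the robot, y to its left, z up, the work surface at z = 0. Lengths are in m, angles in rad, forces in N, time in s.
With the tool pointing down it reaches from about 0.25 to 0.8 m from the base axis. Payload 3.9 kg.
Tool frame: the origin (TCP) lies on the centre line of the jaws, within the pads' length; the fingertips stand 11 mm ahead of it and the grasp point (between the pads) lies 8 mm behind it; z points along the fingers, y is the line along which they close (so a half turn about z gives the same grasp; the last joint's range is limited). The gripper opens to 85 mm and grips with 20 to 120 N. Pads are 22 mm wide; open, the fingers measure 114 mm over their backs; the gripper's body (76 mm by 85 mm) begins 54 mm behind the grasp point. The pads swing forward as they close: fully open they stand 13 mm farther back than shut.
Start: joints at [-1.273, 0.26, -0.138, 1.173, 0, 1.571], TCP at [0.154, -0.502, 0.242] pointing down, gripper open.
Joint ranges: [-2.78, 2.78], [-0.83, 1.72], [-1.28, 1.37], [-1.9, 2.12], [-1.57, 1.48], [-3.14, 3.14]. Speed limits (rad/s): [2.57, 2.57, 3.14, 3.14, 3.14, 3.14].

## Interface

Orientations are given as [roll, pitch, yaw] about the fixed x, y, z axes, in that order (R = Rz(yaw) Ry(pitch) Rx(roll)).
In Python, from cell import telemetry, grab_frame, hand_in, outline_of, place_of gives the robot as it stands.
- The arm moves only by the tool servo_tool, never from a script. Its argument "commands" is a list of rows, each a list of 3 entries, a list of its own where there are three numbers: the shift along the tool's x, y, z as a fraction of full scale, then the turn, a rotation vector about the tool's x, y, z as a fraction of full scale, then the gripper command: -1 is fully open, 1 is shut, values between are in proportion. In form: [[[dx, dy, dz], [wx, wy, wz], gripper], ...]. A call has 1 to 12 rows; each row shifts and turns the commanded pose from where the row before left it, along the tool's axes as they then stand; what a row does not reach is not made up. Full scale, the value 1, is 0.025 m for a shift and 0.1 rad for a turn. A row lasts 1/12 s, in which the tool goes at most 41.7 mm and 7.16 degrees, less where a joint would pass 70% of its speed; a pose out of reach is approached as far as the arm can. A call with a number of a shift or a turn outside -1 to 1 is refused whole. A call with a gripper value outside its range is refused whole. The fingers move at their own pace and stop on an object; "squeeze" is the grip in N (left out, the last holds). Time passes only in rows, so rows that do not move let the fingers close. It gives the time, the measured TCP pose, the force, the opening and the grip force at its end, in the units of the state.
- telemetry.state(): the state, without advancing time (a new reading comes with each control period).
- grab_frame(name): name is "scene" or "top" or "wrist"; returns a dict with "frame" (400x640x3 uint8, blue, green, red), "intrinsics" (3x3 intrinsics, pixels), "view" (4x4, takes a point from world to camera coordinates); the wrist camera has in their place "mount" (4x4, takes a point from camera to tool coordinates, whose origin is the TCP and whose axes are the flange's). Camera axes: x right, y down, z forward; pixel columns grow to the right and rows downward; lengths in m; the calibration is good to about 2 mm. The wrist camera is an equidistant fisheye: a pixel r from the principal point sees the ray r / f radians off the axis. A picture is of the moment at which its call begins: read the wrist's pose just before it. There is no depth.
- hand_in(): hands the job in; it is judged then, once.
Trained networks look in the newest picture that a camera, given by its name, has taken for a name from the list of things; names that differ only in an ending like _2 or _b are one class to them, and where a whole thing is asked for, a point or a joint stands for the part that bears it (a point fixed in the world has none). Each returns a list of dicts, best first, with "conf" (0 to 1); they miss things now and then, are a little off and sometimes report something else, mostly with a low value. They report only what shows in the picture. A call takes as long as a camera call. They do not tell look-alikes from the thing itself.
- outline_of(target, camera): "pixels" (400x640 bool, what is visible of it) and "rect" ([centre column, centre row, width, height] in pixels, round what is visible of it).
- place_of(target, camera): "uv" ([column, row] in pixels: a listed point, or the origin of a listed thing).
The state is a dict: "time": time; "joints": joint angles; "qvel": joint speeds; "joint_efforts": joint torques, N m; "tool_pos": TCP position; "tcp_rot": TCP orientation; "ft_force": force on the tool from outside, world axes, zero at the start; "torque": the same for the moment, N m; "gripper_width": finger opening in m; "gripper_force": force on a finger pad.
Only numpy, scipy, OpenCV 4.12 (cv2) and the standard library are available. Lean on these libraries where they do the work, as an engineer would, in place of code of your own. Each camera call takes 0.05 s, during which the arm holds its last target. There are 200 camera calls.

## Task

Swing the wire bail of the small steel weight pail up from where it lies flat until it stands upright, while the pail still stands on the bench. Then lift the pail by the bail and hang it on the load stand's twin hook, so that the bail's top bar lies across both hook arms, behind their upturned tips, and the pail hangs still and upright, clear of the bench.

Things in the scene. Friction and masses are not known exactly. Their poses are not given: they have to be found in the camera images.
- pail: Open round steel pail, loose, 112 mm across the rim, 90 mm high, up to 0.65 kg; the only vessel with a wire bail (not the lidded can, beaker or filter cartridge). Origin: centre of its underside, z up. The bail's pivot line is parallel to the pail's y, 72 mm above the underside, ends 68 mm either side of the axis. At the start the bail lies flat towards the pail's -x.
- bail (a joint): Angle of the bail about its pivots (rad): 0 level towards the pail's -x (the start, against a stop), 1.57 upright above the pail, 3.14 level towards +x. It swings freely and falls back if let go.
- bail_grip (a point): Centre of the wooden grip, 16 mm thick, 40 mm long, midway on the bail's straight top bar (6 mm wire, 116 mm long, parallel to the pail's y). 108 mm from the pivot line: 72 mm above the bench when flat, 180 mm upright. It turns freely on the bar, so fingers can stay pointing down while the bail swings. When flat, 44 mm are free between it and the pail's rim.
- hook: Fixed load stand. Origin: on the bench under mid-hook, z up. Twin hook: two level 10 mm round arms along its x, at y = -37 and 37 mm, axes 205 mm above the bench, open between; from a cross-piece (x = 75 mm, top 213 mm, on a post at 90 mm) to upturned tips at x = -55 to -66 mm, 234 mm high. A bar lying on the arms has its centre at 213 mm. Foot and box stand at x over 55 mm.
There are look-alikes about, which are no part of the job. What is shaped like the pail but blue, green or purple is not meant.

How it is judged:
On the way:
1. the bail stands upright (within 20 degrees) while the pail still stands on the bench (value of joint bail between 1.22 and 1.92 rad and height (world z) of pail below 0.012 m and angle between pail's own z axis and vertical below 0.17 rad), for 0.1 s.
At the end, for the whole second after the job is handed in: The pail hangs from the stand: the bail's top bar lies on both hook arms between the upturned tips and the post, its grip within 25 mm of midway between the arms, the pail clear of the bench, upright within 11 degrees and still (under 50 mm/s) (contact force between pail and hook above 1 N and height (world z) of pail above 0.018 m and angle between pail's own z axis and vertical below 0.2 rad and x of bail_grip in the frame of hook between -0.06 and 0.075 m and y of bail_grip in the frame of hook between -0.025 and 0.025 m and z of bail_grip in the frame of hook between 0.205 and 0.224 m and linear speed of pail below 0.05 m/s and angular speed of pail below 0.4 rad/s); the robot touches nothing.
It also fails if it takes over 69 s, if anything falls off the work surface, if the arm or the gripper's body presses on something with over 40 N, if the wrist force passes 120 N, or if a joint passes its speed limit or range.

## Working session

There is one attempt and no reset: what is moved stays moved. The work goes in short steps, Python scripts to look and compute and a tool call to move; the robot and the scene stay as the last step left them, time stands still between calls to the robot, and variables do not carry over. Pictures are saved under pics/ and viewed, at most 10 in all, crops included, and the job is handed in when it is done.

Besides the shell and the picture viewer there is one more tool, called after "Request:" as name(argument=value, ...), one argument or row to a line, values as JSON. servo_tool: Moves the arm, as the interface text tells. Its arguments: {"type":"object","properties":{"commands":{"type":"array"},"squeeze":{"type":"number"}},"required":["commands"]}

```bash
mkdir -p pics
cat > h.py <<'E'
import numpy as np,cv2
from cell import *
def ray(f,uv):
    K=np.array(f["intrinsics"]);V=np.array(f["view"]);R=V[:3,:3];t=V[:3,3]
    d=R.T@np.linalg.solve(K,[uv[0],uv[1],1]);return -R.T@t,d
def atz(f,uv,z):
    o,d=ray(f,uv);return o+d*(z-o[2])/d[2]
def proj(f,p):
    V=np.array(f["view"]);c=V[:3,:3]@p+V[:3,3];q=np.array(f["intrinsics"])@c;return q[:2]/q[2]
def tri(rs):
    A=0;b=0
    for o,d in rs:
        d=d/np.linalg.norm(d);P=np.eye(3)-np.outer(d,d);A=A+P;b=b+P@o
    return np.linalg.solve(A,b)
E
python3 - <<'E'
from h import *
np.set_printoptions(precision=3,suppress=True)
for c in ["scene","top"]:
    f=grab_frame(c);cv2.imwrite(f"pics/{c}0.png",f["frame"])
    for n,z in [("pail",0),("bail_grip",.072),("hook",0)]:
        for r in place_of(n,c)[:5]: print(c,n,r["conf"],np.array(r["uv"]),atz(f,r["uv"],z))
E
```

```text
scene pail 0.74 [372.7 310.8] [ 0.705 -0.188  0.   ]
scene pail 0.74 [187.7 227.3] [ 0.249 -0.265  0.   ]
scene pail 0.73 [311.8 266.5] [ 0.542 -0.18   0.   ]
scene pail 0.67 [290.3 382.3] [ 0.648 -0.4    0.   ]
scene bail_grip 0.93 [313.5 325.6] [ 0.633 -0.298  0.072]
scene bail_grip 0.69 [267.5 230.6] [ 0.435 -0.189  0.072]
scene bail_grip 0.55 [427.6 287.6] [ 0.776 -0.107  0.072]
top pail 0.89 [394.8 297.4] [ 0.246 -0.264  0.   ]
top pail 0.79 [358.2 182.1] [ 0.539 -0.174  0.   ]
top pail 0.78 [445.9 144. ] [ 0.642 -0.406  0.   ]
top pail 0.63 [364.1 124.1] [ 0.695 -0.191  0.   ]
top bail_grip 0.7 [332.8  78.3] [ 0.79  -0.107  0.072]
top bail_grip 0.65 [367.4 267.5] [ 0.32  -0.189  0.072]
top bail_grip 0.6 [370.2 217. ] [ 0.44  -0.197  0.072]
top bail_grip 0.6 [409.4 143.8] [ 0.622 -0.296  0.072]
```

```bash
python3 -c "
import cv2,numpy as np
cv2.imwrite('pics/both.png',cv2.resize(np.vstack([cv2.imread('pics/scene0.png'),cv2.imread('pics/top0.png')]),(480,600)))"
```

```text
(no output)
```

View pics/scene0.png

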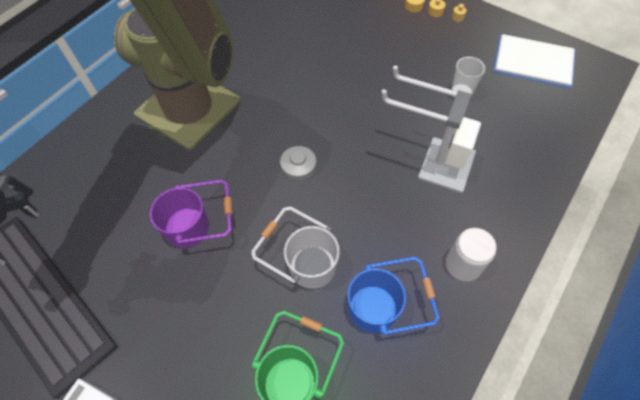

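View pics/top0.png

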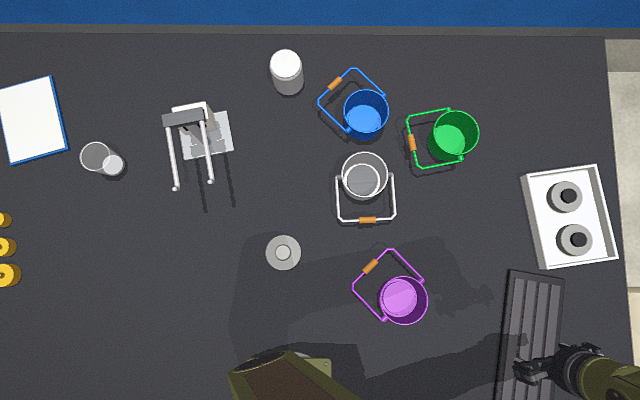

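The pail-shaped things are purple (scene 188,227), plain steel (312,266), blue (373,310) and green (290,382). Only the steel one fits, with its grip at scene 268,231 / top 370,217. The twin hook's tips are at top (175,188) and (211,182). I'll confirm both in an enlarged crop.

Run:
```python
from h import *
np.set_printoptions(precision=3,suppress=True)
s=cv2.imread('pics/scene0.png');t=cv2.imread('pics/top0.png')
a=cv2.resize(s[190:300,240:350],(400,400));b=cv2.resize(t[140:240,320:420],(400,400))
# hook crops
c=cv2.resize(s[60:200,370:510],None,fx=2.8,fy=2.8)[:200*2];d=cv2.resize(t[95:215,145:265],(392,392))
im=np.vstack([np.hstack([a[:300],b[100:400]]),np.hstack([cv2.resize(s[55:130,375:475],(400,300)),cv2.resize(t[100:198,150:250][:98],(400,300))])])
cv2.imwrite('pics/crop.png',im)
fs=grab_frame("scene")
for r in outline_of("hook","scene"): print("s",r["conf"],r["rect"])
ft=grab_frame("top")
for r in outline_of("hook","top"): print("t",r["conf"],r["rect"])
print("grip",tri([ray(fs,(267.5,230.6)),ray(ft,(370.2,217))]))
print("pail",tri([ray(fs,(311.8,266.5)),ray(ft,(358.2,182.1))]))
for u in [(397,69),(384,94)]: print(atz(fs,u,.234))
for u in [(175,188),(211,182)]: print(atz(ft,u,.234))
print(telemetry.state())
```

```text
s 0.89 [431.3, 131.2, 102.8, 128.2]
t 0.89 [197.1, 146.8, 71.8, 92.7]
grip [ 0.44  -0.195  0.086]
pail [ 0.54  -0.176 -0.01 ]
[0.489 0.221 0.234]
[0.503 0.145 0.234]
[0.481 0.22  0.234]
[0.494 0.147 0.234]
{'time': 0.6, 'joints': array([-1.273,  0.26 , -0.138,  1.173,  0.   ,  1.571]), 'qvel': array([-0.001, -0.   ,  0.   ,  0.   ,  0.001, -0.001]), 'joint_efforts': array([  0.001, -40.537,  25.411,   0.001,   0.   ,   0.   ]), 'tool_pos': array([ 0.154, -0.502,  0.242]), 'tcp_rot': array([ 3.142, -0.   ,  0.298]), 'ft_force': array([ 0.405,  0.13 , -0.13 ]), 'torque': array([-0.021, -0.017,  0.044]), 'gripper_force': 0.0, 'gripper_width': 0.08538488526914342}
```

View pics/crop.png

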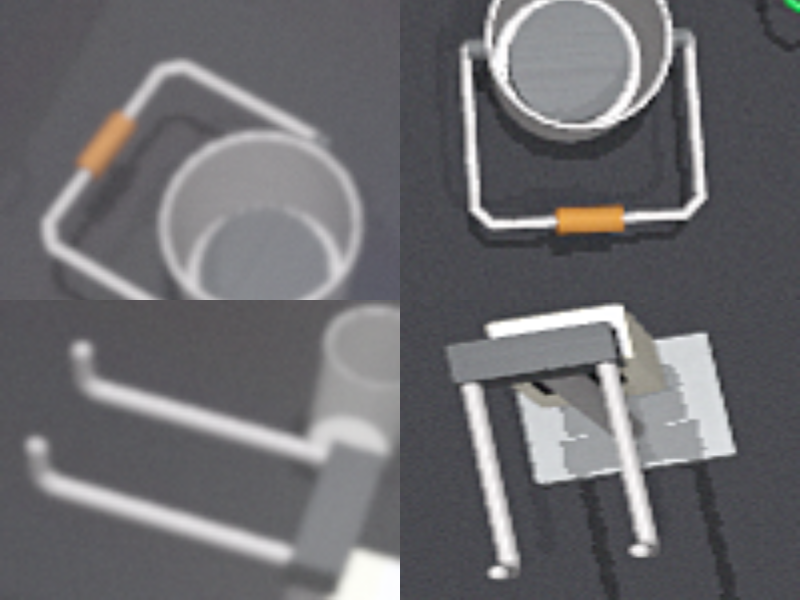

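The crop confirms the plain steel pail, with its bail lying towards the robot. In crop pixels the grip is at (107,143) in scene and (590,220) in top, and the hook tips are at (83,348) and (38,443).

Run:
```python
from h import *
np.set_printoptions(precision=3,suppress=True)
fs=grab_frame("scene");ft=grab_frame("top")
T=lambda x,y:(320+(x-400)/4,140+(100+y)/4)
S=lambda x,y:(240+x/3.636,190+y/3.636)
print("grip",atz(ft,T(590,220),.072),atz(fs,S(107,143),.072),tri([ray(ft,T(590,220)),ray(fs,S(107,143))]))
P=[atz(ft,T(*p),.072) for p in [(463,47),(690,37),(490,224),(688,214)]]
print(P)
for a,b in[(0,1),(2,3)]:
    d=P[a]-P[b]; print(np.linalg.norm(d),"yaw(y axis)",np.arctan2(-d[0],d[1]))
print("pivot mid",(P[0]+P[1])/2)
hs=lambda x,y:(375+x/4,55+(y-300)/4)
ht=lambda x,y:(150+(x-400)/4,100+(y-300)/3.061)
a=tri([ray(fs,hs(83,348)),ray(ft,ht(497,572))]);b=tri([ray(fs,hs(38,443)),ray(ft,ht(638,549))])
print(a,b,np.linalg.norm(a-b))
# arm tops z=.210
L=[atz(ft,ht(x,y),.21) for x,y in[(473,390),(508,555),(607,368),(645,535)]];print(L)
for i in(0,2):
    d=L[i]-L[i+1];print("hook x dir",np.arctan2(d[1],d[0]))
d=a-b
print("from tips yaw",np.arctan2(-d[0],d[1]))
```

```text
grip [ 0.433 -0.191  0.072] [ 0.437 -0.185  0.072] [ 0.435 -0.188  0.074]
[array([ 0.538, -0.114,  0.072]), array([ 0.545, -0.253,  0.072]), array([ 0.43 , -0.131,  0.072]), array([ 0.437, -0.249,  0.072])]
0.1384219614621256 yaw(y axis) 0.050173175944021466
0.11908831145308427 yaw(y axis) 0.05506718271408667
pivot mid [ 0.542 -0.183  0.072]
[0.482 0.224 0.231] [0.497 0.152 0.232] 0.07384885726208368
[array([0.612, 0.249, 0.21 ]), array([0.495, 0.224, 0.21 ]), array([0.629, 0.178, 0.21 ]), array([0.509, 0.153, 0.21 ])]
hook x dir 0.20761895598098795
hook x dir 0.2081178883034167
from tips yaw 0.21352410997985669
```

Request:
servo_tool(
  commands=[
    [[0,0,0],[0,0,-1],0],
    [[0,0,0],[0,0,-1],0],
    [[0,0,0],[0,0,-1],0],
    [[0,0,0],[0,0,-1],0],
    [[0,0,0],[0,0,-1],0],
    [[0,0,0],[0,0,-1],0],
    [[0,0,0],[0,0,-1],0],
    [[0,0,0],[0,0,-1],0],
    [[0,0,0],[0,0,-1],0],
    [[0,0,0],[0,0,-1],0],
    [[0,0,0],[0,0,-1],0],
    [[0,0,0],[0,0,-1],0],
  ],
  squeeze=40,
)

```text
time: 1.7
tool_pos: [0.154, -0.5019, 0.2423]
tcp_rot: [3.142, 0.0, 1.503]
ft_force: [0.5, -0.3, 0.7]
gripper_width: 0.0425
gripper_force: 0.0
```

Request:
servo_tool(
  commands=[
    [[0,0,0],[0,0,-1],0],
    [[0,0,0],[0,0,-0.2],0],
    [[1,1,0],[0,0,0],0],
    [[1,1,0],[0,0,0],0],
    [[1,1,0],[0,0,0],0],
    [[1,1,0],[0,0,0],0],
    [[1,1,0],[0,0,0],0],
    [[1,1,0],[0,0,0],0],
    [[1,1,0],[0,0,0],0],
    [[1,1,0],[0,0,0],0],
    [[1,1,0],[0,0,0],0],
    [[0,0,0],[0,0,0],0],
  ],
)

```text
time: 2.7
tool_pos: [0.3717, -0.2627, 0.2425]
tcp_rot: [3.139, -0.002, 1.623]
ft_force: [0.6, -0.8, -0.0]
gripper_width: 0.0424
gripper_force: 0.0
```

Request:
servo_tool(
  commands=[
    [[0.7,0.67,0.6],[0,0,0],0],
    [[0.7,0.67,0.6],[0,0,0],0],
    [[0.7,0.67,0.6],[0,0,0],0],
    [[0.7,0.67,0.6],[0,0,0],0],
    [[0,0,0],[0,0,0],0],
    [[0,0,0],[0,0,0],0],
  ],
)

```text
time: 3.2
tool_pos: [0.4315, -0.1928, 0.1815]
tcp_rot: [-3.139, -0.001, 1.619]
ft_force: [0.2, 0.6, 0.4]
gripper_width: 0.0431
gripper_force: 0.0
```

```bash
cat >> h.py <<'E'
from scipy.spatial.transform import Rotation as Ro
def wray(f,s,uv):
    K=np.array(f["intrinsics"]);M=np.array(f["mount"])
    x=(uv[0]-K[0,2])/K[0,0];y=(uv[1]-K[1,2])/K[1,1];r=np.hypot(x,y)+1e-9
    d=np.array([x/r*np.sin(r),y/r*np.sin(r),np.cos(r)])
    R=Ro.from_euler("xyz",s["tcp_rot"]).as_matrix()
    return s["tool_pos"]+R@M[:3,3],R@M[:3,:3]@d
E
python3 - <<'E'
from h import *
np.set_printoptions(precision=3,suppress=True)
s=telemetry.state();f=grab_frame("wrist");cv2.imwrite("pics/w1.png",f["frame"]);print(s["tool_pos"],s["tcp_rot"])
for n,z in[("bail_grip",.072),("pail",0)]:
  for r in place_of(n,"wrist")[:3]:
    o,d=wray(f,s,r["uv"]);print(n,r["conf"],r["uv"],o+d*(z-o[2])/d[2])
for r in outline_of("bail_grip","wrist")[:3]:print(r["conf"],r["rect"])
E
```

```text
[ 0.431 -0.193  0.181] [-3.139 -0.001  1.619]
bail_grip 0.92 [618.5, 136.1] [ 0.773 -0.108  0.072]
bail_grip 0.71 [196.0, 186.5] [ 0.327 -0.192  0.072]
bail_grip 0.59 [492.2, 294.8] [ 0.627 -0.3    0.072]
pail 0.93 [531.3, 176.2] [ 0.696 -0.181  0.   ]
pail 0.87 [163.0, 226.7] [ 0.246 -0.268  0.   ]
pail 0.82 [421.3, 166.4] [ 0.542 -0.181  0.   ]
0.98 [167.4, 209.3, 158.1, 145.8]
0.89 [484.7, 325.9, 114.0, 96.9]
0.87 [588.8, 153.2, 88.2, 130.5]
```

View pics/w1.png

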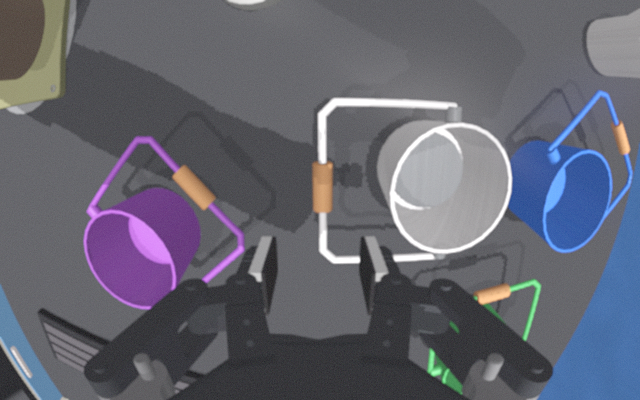

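The wrist view shows the steel pail's grip at (323,187) and its bar running from about (323,118) to (324,248). The fingers straddle it.

Run:
```python
from h import *
np.set_printoptions(precision=4,suppress=True)
s=telemetry.state();f=grab_frame("wrist")
for u in[(323,187),(322.5,125),(324,245)]:
    o,d=wray(f,s,u);print(o+d*(.072-o[2])/d[2])
print(s["tool_pos"],np.array(f["mount"]))
```

```text
[ 0.4361 -0.1895  0.072 ]
[ 0.4333 -0.139   0.072 ]
[ 0.4397 -0.2428  0.072 ]
[ 0.4318 -0.1945  0.183 ] [[-0.0005 -0.9526 -0.3042  0.0785]
 [ 1.     -0.0003 -0.0006  0.0005]
 [ 0.0005 -0.3042  0.9526 -0.1317]
 [ 0.      0.      0.      1.    ]]
```

Request:
servo_tool(
  commands=[
    [[0.2,0.19,0.7],[0,0,0],0],
    [[0,0,0.8],[0,0,0],0],
    [[0,0,0.8],[0,0,0],0],
    [[0,0,0.8],[0,0,0],0],
    [[0,0,0.8],[0,0,0],0],
    [[0,0,0.8],[0,0,0],0],
    [[0,0,0],[0,0,0],0],
    [[0,0,0],[0,0,0],0],
  ],
)

```text
time: 4.12
tool_pos: [0.4354, -0.1886, 0.0647]
tcp_rot: [-3.14, -0.001, 1.616]
ft_force: [0.1, -0.8, 0.4]
gripper_width: 0.0426
gripper_force: 0.0
```

Run:
```python
from h import *
np.set_printoptions(precision=4,suppress=True)
s=telemetry.state();f=grab_frame("wrist");print(s["tool_pos"],s["tcp_rot"],s["ft_force"]);cv2.imwrite("pics/w2.png",f["frame"])
```

```text
[ 0.4354 -0.1886  0.0647] [-3.1399 -0.0008  1.6165] [ 0.0577 -0.7676  0.4001]
```

View pics/w2.png

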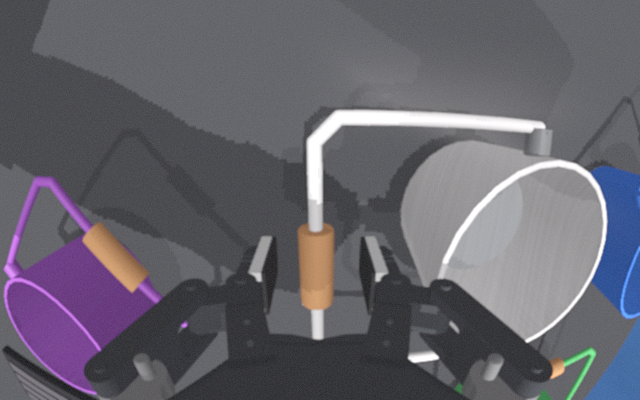

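The wooden grip (316,266) lies midway between the pads, so I'll close on it.

Request:
servo_tool(
  commands=[
    [[0,0,0],[0,0,0],0.7],
    [[0,0,0],[0,0,0],1],
    [[0,0,0],[0,0,0],1],
    [[0,0,0],[0,0,0],1],
    [[0,0,0],[0,0,0],1],
    [[0,0,0],[0,0,0],1],
  ],
  squeeze=50,
)

```text
time: 4.67
tool_pos: [0.4363, -0.1886, 0.0653]
tcp_rot: [3.141, 0.001, 1.618]
ft_force: [-2.0, -0.7, 4.0]
gripper_width: 0.0141
gripper_force: 48.8
```

Request:
servo_tool(
  commands=[
    [[0,0.016,-0.377],[0,0,0],1],
    [[0,0.049,-0.373],[0,0,0],1],
    [[0,0.082,-0.368],[0,0,0],1],
    [[0,0.113,-0.359],[0,0,0],1],
    [[0,0.144,-0.348],[0,0,0],1],
    [[0,0.174,-0.334],[0,0,0],1],
    [[0,0.202,-0.318],[0,0,0],1],
    [[0,0.23,-0.299],[0,0,0],1],
    [[0,0.254,-0.278],[0,0,0],1],
    [[0,0.278,-0.254],[0,0,0],1],
    [[0,0,0],[0,0,0],1],
  ],
)

```text
time: 5.58
tool_pos: [0.4774, -0.1866, 0.1492]
tcp_rot: [3.138, 0.001, 1.619]
ft_force: [-3.1, 1.1, 4.6]
gripper_width: 0.0142
gripper_force: 49.3
```

Request:
servo_tool(
  commands=[
    [[0,0.299,-0.23],[0,0,0],1],
    [[0,0.318,-0.202],[0,0,0],1],
    [[0,0.334,-0.174],[0,0,0],1],
    [[0,0.348,-0.144],[0,0,0],1],
    [[0,0.359,-0.113],[0,0,0],1],
    [[0,0.368,-0.082],[0,0,0],1],
    [[0,0.373,-0.049],[0,0,0],1],
    [[0,0.377,-0.016],[0,0,0],1],
    [[0,0,0],[0,0,0],1],
    [[0,0,0],[0,0,0],1],
    [[0,0,0],[0,0,0],1],
  ],
)

```text
time: 6.5
tool_pos: [0.5468, -0.1828, 0.1742]
tcp_rot: [3.137, -0.0, 1.619]
ft_force: [-0.4, 2.4, 7.1]
gripper_width: 0.0143
gripper_force: 49.6
```

Run:
```python
from h import *
np.set_printoptions(precision=4,suppress=True)
s=telemetry.state();f=grab_frame("wrist");print(s["tool_pos"],s["tcp_rot"],s["ft_force"])
g=grab_frame("scene")
a=f["frame"];b=g["frame"][150:350,200:440]
cv2.imwrite("pics/w3.png",np.hstack([cv2.resize(a,(400,250)),cv2.resize(b,(300,250))]))
```

```text
[ 0.5468 -0.1828  0.1742] [ 3.1366 -0.0002  1.6185] [-0.4085  2.3983  7.0607]
```

View pics/w3.png

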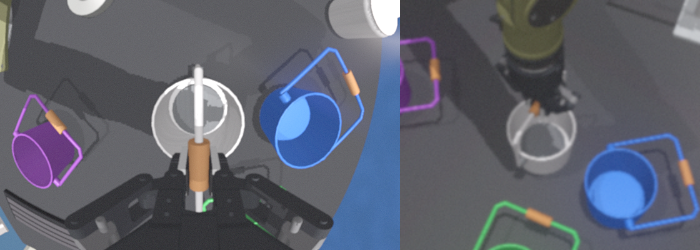

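The bail stands upright and the pail is still on the bench. Next I'll lift it.

Request:
servo_tool(
  commands=[
    [[0,0,-0.2],[0,0,0],1],
    [[0,0,-0.4],[0,0,0],1],
    [[0,0,-0.5],[0,0,0],1],
    [[0,0,-0.5],[0,0,0],1],
    [[0,0,-0.5],[0,0,0],1],
    [[0,0,-0.5],[0,0,0],1],
    [[0,0,-0.4],[0,0,0],1],
    [[0,0,-0.2],[0,0,0],1],
    [[0,0,0],[0,0,0],1],
    [[0,0,0],[0,0,0],1],
  ],
)

```text
time: 7.43
tool_pos: [0.5442, -0.1832, 0.2526]
tcp_rot: [-3.141, -0.0, 1.618]
ft_force: [-0.1, 1.0, -3.8]
gripper_width: 0.0144
gripper_force: 49.1
```

Request:
servo_tool(
  commands=[
    [[0.1,-0.03,0],[0,0,0],1],
    [[0.2,-0.07,0],[0,0,0],1],
    [[0.4,-0.14,0],[0,0,0],1],
    [[0.6,-0.22,0],[0,0,0],1],
    [[0.6,-0.22,0],[0,0,0],1],
    [[0.6,-0.22,0],[0,0,0],1],
    [[0.6,-0.22,0],[0,0,0],1],
    [[0.6,-0.22,0],[0,0,0],1],
    [[0.6,-0.22,0],[0,0,0],1],
    [[0.6,-0.22,0],[0,0,0],1],
    [[0.6,-0.22,0],[0,0,0],1],
    [[0.6,-0.22,0],[0,0,0],1],
  ],
)

```text
time: 8.43
tool_pos: [0.4805, -0.0318, 0.2529]
tcp_rot: [3.141, -0.0, 1.618]
ft_force: [0.6, 0.9, -3.5]
gripper_width: 0.0143
gripper_force: 49.1
```

Request:
servo_tool(
  commands=[
    [[0.6,-0.22,0],[0,0,0],1],
    [[0.6,-0.22,0],[0,0,0],1],
    [[0.6,-0.22,0],[0,0,0],1],
    [[0.6,-0.22,0],[0,0,0],1],
    [[0.6,-0.22,0],[0,0,0],1],
    [[0.6,-0.22,0],[0,0,0],1],
    [[0.6,-0.22,0],[0,0,0],1],
    [[0.6,-0.22,0],[0,0,0],1],
    [[0.6,-0.22,0],[0,0,0],1],
    [[0.6,-0.22,0],[0,0,0],1],
    [[0.4,-0.15,0],[0,0,0],1],
    [[0.2,-0.07,0],[0,0,0],1],
  ],
)

```text
time: 9.43
tool_pos: [0.4122, 0.1299, 0.2529]
tcp_rot: [3.141, -0.0, 1.62]
ft_force: [0.4, 0.1, -2.9]
gripper_width: 0.0145
gripper_force: 49.1
```

Request:
servo_tool(
  commands=[
    [[0.4,-0.08,0],[0,0,0],1],
    [[0.5,-0.11,0],[0,0,0],1],
    [[0.5,-0.1,0],[0,0,0],1],
    [[0.2,-0.04,0],[0,0,-0.2],1],
    [[0,0,0],[0,0,-0.4],1],
    [[0,0,0],[0,0,-0.4],1],
    [[0,0,0],[0,0,-0.4],1],
    [[0,0,0],[0,0,-0.2],1],
    [[0,0,0],[0,0,0],1],
    [[0,0,0],[0,0,0],1],
    [[0,0,0],[0,0,0],1],
    [[0,0,0],[0,0,0],1],
  ],
)

```text
time: 10.43
tool_pos: [0.4033, 0.1679, 0.2527]
tcp_rot: [-3.142, 0.0, 1.777]
ft_force: [0.4, 0.1, -3.5]
gripper_width: 0.0142
gripper_force: 49.1
```

Run:
```python
from h import *
np.set_printoptions(precision=4,suppress=True)
s=telemetry.state();f=grab_frame("wrist");print(s["tool_pos"],s["tcp_rot"],s["ft_force"])
g=grab_frame("top");
a=f["frame"];b=g["frame"][90:250,120:320]
cv2.imwrite("pics/w4.png",np.vstack([a[:300],cv2.resize(b,(375,300),interpolation=cv2.INTER_CUBIC) if 0 else np.pad(cv2.resize(b,(375,300)),((0,0),(0,265),(0,0)))]))
```

```text
[0.4033 0.1679 0.2527] [-3.1415  0.0001  1.7773] [ 0.3511  0.1429 -3.4786]
```

View pics/w4.png

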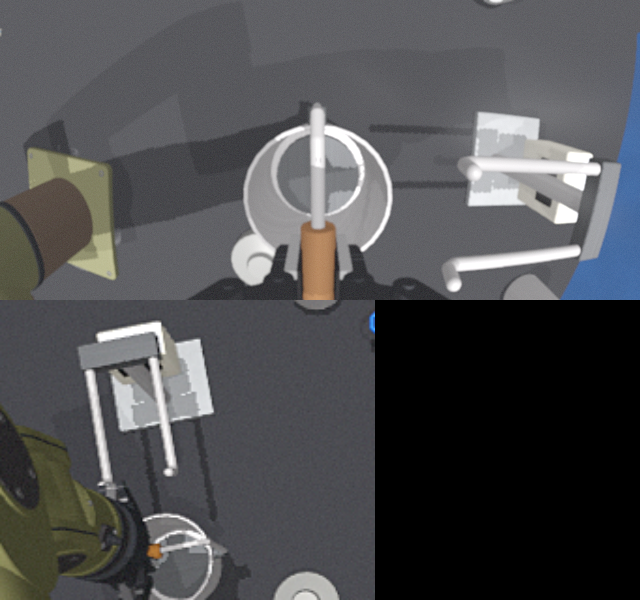

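In the wrist view the pail hangs from the grip, with the hook tips ahead at (467,170) and (453,280). I'll check them against the earlier measurement.

Run:
```python
from h import *
np.set_printoptions(precision=4,suppress=True)
s=telemetry.state();f=grab_frame("wrist")
H=np.array([.549,.2006]);x=np.array([np.cos(.21),np.sin(.21)]);y=np.array([-x[1],x[0]])
for u,z in[((467,166),.232),((453,281),.232),((590,168),.207),((575,250),.207),((318,240),.2607)]:
    o,d=wray(f,s,u);p=(o+d*(z-o[2])/d[2]);print(p,"hook",(p[:2]-H)@x,(p[:2]-H)@y)
p=s["tool_pos"][:2]-H;print(p@x,p@y)
```

```text
[0.4744 0.2282 0.232 ] hook -0.0671990600578485 0.04252605662359532
[0.4937 0.1564 0.232 ] hook -0.06328799906718027 -0.03168139341216754
[0.6085 0.2533 0.207 ] hook 0.06919171629438972 0.03916315466636861
[0.6309 0.1828 0.207 ] hook 0.07640916670129112 -0.03445654381083654
[0.4005 0.184  0.2607] hook -0.14869303583912621 0.01469439973822564
-0.1492742088511636 -0.0015147991401488377
```

Request:
servo_tool(
  commands=[
    [[0.1,0.15,0],[0,0,0],1],
    [[0.04,0.3,0],[0,0,0],1],
    [[0,0.5,0],[0,0,0],1],
    [[0,0.6,0],[0,0,0],1],
    [[0,0.7,0],[0,0,0],1],
    [[0,0.7,0],[0,0,0],1],
    [[0,0.7,0],[0,0,0],1],
    [[0,0.6,0],[0,0,0],1],
    [[0,0.5,0],[0,0,0],1],
    [[0,0.3,0],[0,0,0],1],
    [[0,0.15,0],[0,0,0],1],
    [[0,0,0],[0,0,0],1],
  ],
)

```text
time: 11.58
tool_pos: [0.5306, 0.1985, 0.2523]
tcp_rot: [-3.141, 0.0, 1.778]
ft_force: [-0.1, 0.8, -3.9]
gripper_width: 0.0144
gripper_force: 49.1
```

Request:
servo_tool(
  commands=[
    [[0,0,0],[0,0,0],1],
    [[0,0,0],[0,0,0],1],
    [[0,0,0],[0,0,0],1],
    [[0,0,0.2],[0,0,0],1],
    [[0,0,0.3],[0,0,0],1],
    [[0,0,0.3],[0,0,0],1],
    [[0,0,0.2],[0,0,0],1],
    [[0,0,0],[0,0,0],1],
    [[0,0,0],[0,0,0],1],
  ],
)

```text
time: 12.33
tool_pos: [0.5295, 0.1981, 0.2271]
tcp_rot: [-3.141, 0.0, 1.778]
ft_force: [0.3, -0.3, -3.0]
gripper_width: 0.0139
gripper_force: 49.1
```

Run:
```python
from h import *
np.set_printoptions(precision=4,suppress=True)
s=telemetry.state();f=grab_frame("wrist");print(s["tool_pos"],s["tcp_rot"],s["ft_force"])
g=grab_frame("scene")
cv2.imwrite("pics/w5.png",np.vstack([f["frame"],np.pad(cv2.resize(g["frame"][40:240,340:560],(220,200)),((0,0),(0,420),(0,0)))]))
```

```text
[0.5295 0.1981 0.2271] [-3.1406  0.0002  1.7778] [ 0.2596 -0.3187 -2.9977]
```

View pics/w5.png

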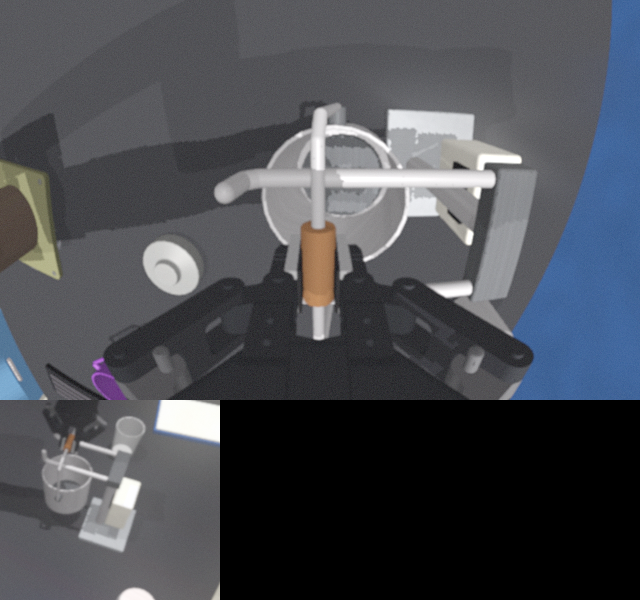

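The bar crosses both arms behind the tips, and the arm nearest the camera meets it at (318,180). I'll lower until the arms carry the load.

Request:
servo_tool(
  commands=[
    [[0,0,0.2],[0,0,0],1],
    [[0,0,0.2],[0,0,0],1],
    [[0,0,0.2],[0,0,0],1],
    [[0,0,0.1],[0,0,0],1],
    [[0,0,0],[0,0,0],1],
    [[0,0,0],[0,0,0],1],
    [[0,0,0],[0,0,0],1],
  ],
)

```text
time: 13.02
tool_pos: [0.53, 0.1983, 0.2104]
tcp_rot: [3.141, -0.0, 1.778]
ft_force: [-1.3, -0.8, -3.4]
gripper_width: 0.0143
gripper_force: 49.1
```

Request:
servo_tool(
  commands=[
    [[0,0,0.08],[0,0,0],1],
    [[0,0,0.08],[0,0,0],1],
    [[0,0,0],[0,0,0],1],
    [[0,0,0],[0,0,0],1],
  ],
)

```text
time: 13.35
tool_pos: [0.5307, 0.1985, 0.207]
tcp_rot: [3.139, -0.0, 1.778]
ft_force: [1.0, -0.4, 0.2]
gripper_width: 0.0145
gripper_force: 49.4
```

Request:
servo_tool(
  commands=[
    [[0,0,0.05],[0,0,0],1],
    [[0,0,0],[0,0,0],1],
    [[0,0,0],[0,0,0],1],
  ],
)

```text
time: 13.6
tool_pos: [0.5309, 0.1985, 0.2068]
tcp_rot: [3.138, -0.0, 1.778]
ft_force: [-0.3, -0.1, 6.4]
gripper_width: 0.0143
gripper_force: 50.0
```

Request:
servo_tool(
  commands=[
    [[0,0,0],[0,0,0],0.6],
    [[0,0,0],[0,0,0],0.5],
    [[0,0,0],[0,0,0],0.3],
    [[0,0,0],[0,0,0],0.1],
    [[0,0,0],[0,0,0],0],
    [[0,0,0],[0,0,0],0],
    [[0,0,0],[0,0,0],0],
  ],
)

```text
time: 14.18
tool_pos: [0.5297, 0.1982, 0.2048]
tcp_rot: [-3.141, 0.0, 1.778]
ft_force: [0.8, 0.1, 0.8]
gripper_width: 0.0424
gripper_force: 0.0
```

Request:
servo_tool(
  commands=[
    [[0,0,-0.2],[0,0,0],0],
    [[0,0,-0.4],[0,0,0],0],
    [[0,0,-0.4],[0,0,0],0],
    [[0,0,-0.6],[0,0,0],0],
    [[0,0,-0.8],[0,0,0],0],
    [[0,0,-0.8],[0,0,0],0],
    [[0,0,-0.8],[0,0,0],0],
    [[0,0,-0.4],[0,0,0],0],
    [[0,0,0],[0,0,0],0],
    [[0,0,0],[0,0,0],0],
    [[0,0,0],[0,0,0],0],
    [[0,0,0],[0,0,0],0],
  ],
)

```text
time: 15.18
tool_pos: [0.5293, 0.198, 0.3141]
tcp_rot: [-3.14, 0.0, 1.778]
ft_force: [0.7, 0.7, 0.0]
gripper_width: 0.0428
gripper_force: 0.0
```

Run:
```python
from h import *
f=grab_frame("wrist");g=grab_frame("scene")
cv2.imwrite("pics/w6.png",np.vstack([f["frame"],np.pad(cv2.resize(g["frame"][40:240,340:560],(220,200)),((0,0),(0,420),(0,0)))]))
```

```text
(no output)
```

View pics/w6.png

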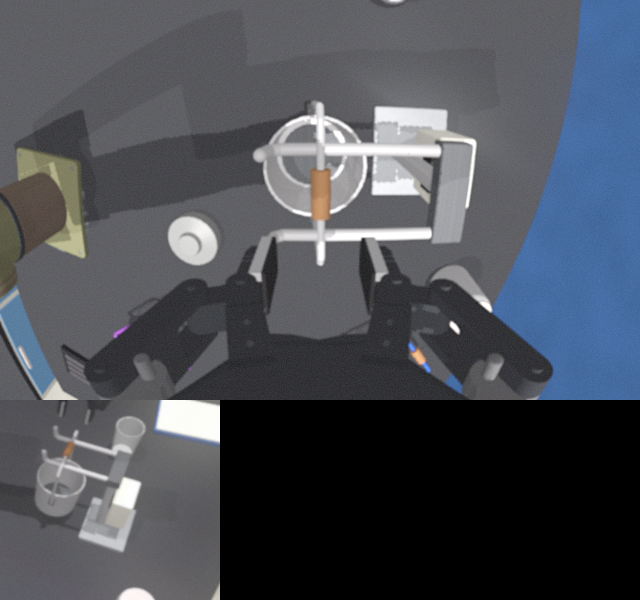

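The pail hangs on both arms, its grip (320,195) midway between them and behind the tips. I'll let it settle for a few seconds, then check that it is still.

Request:
servo_tool(
  commands=[
    [[0,0,-0.5],[0,0,0],0],
    [[0,0,-0.5],[0,0,0],0],
    [[0,0,0],[0,0,0],0],
    [[0,0,0],[0,0,0],0],
    [[0,0,0],[0,0,0],0],
    [[0,0,0],[0,0,0],0],
    [[0,0,0],[0,0,0],0],
    [[0,0,0],[0,0,0],0],
    [[0,0,0],[0,0,0],0],
    [[0,0,0],[0,0,0],0],
    [[0,0,0],[0,0,0],0],
    [[0,0,0],[0,0,0],0],
  ],
)

```text
time: 16.28
tool_pos: [0.5298, 0.1982, 0.34]
tcp_rot: [-3.142, 0.0, 1.778]
ft_force: [0.2, -0.1, 0.1]
gripper_width: 0.0426
gripper_force: 0.0
```

Request:
servo_tool(
  commands=[
    [[0,0,0],[0,0,0],0],
    [[0,0,0],[0,0,0],0],
    [[0,0,0],[0,0,0],0],
    [[0,0,0],[0,0,0],0],
    [[0,0,0],[0,0,0],0],
    [[0,0,0],[0,0,0],0],
    [[0,0,0],[0,0,0],0],
    [[0,0,0],[0,0,0],0],
    [[0,0,0],[0,0,0],0],
    [[0,0,0],[0,0,0],0],
    [[0,0,0],[0,0,0],0],
    [[0,0,0],[0,0,0],0],
  ],
)

```text
time: 17.28
tool_pos: [0.5298, 0.1982, 0.34]
tcp_rot: [3.142, -0.0, 1.778]
ft_force: [0.2, -0.2, -0.3]
gripper_width: 0.0427
gripper_force: 0.0
```

Request:
servo_tool(
  commands=[
    [[0,0,0],[0,0,0],0],
    [[0,0,0],[0,0,0],0],
    [[0,0,0],[0,0,0],0],
    [[0,0,0],[0,0,0],0],
    [[0,0,0],[0,0,0],0],
    [[0,0,0],[0,0,0],0],
    [[0,0,0],[0,0,0],0],
    [[0,0,0],[0,0,0],0],
    [[0,0,0],[0,0,0],0],
    [[0,0,0],[0,0,0],0],
    [[0,0,0],[0,0,0],0],
    [[0,0,0],[0,0,0],0],
  ],
)

```text
time: 18.28
tool_pos: [0.5298, 0.1982, 0.34]
tcp_rot: [3.142, -0.0, 1.778]
ft_force: [0.3, -0.7, -0.4]
gripper_width: 0.043
gripper_force: 0.0
```

Run:
```python
from h import *
for i in range(12):
    f=grab_frame("wrist");r=[q for q in outline_of("pail","wrist") if abs(q["rect"][0]-315)<60]
    print(np.round(telemetry.state()["time"],2),[np.round(q["rect"],1) for q in r])
```

```text
18.38 [array([318.2, 176.6,  97.7, 146.9])]
18.48 [array([319.4, 176.5, 100.5, 151.6])]
18.58 [array([319.9, 178. , 100.5, 149.2])]
18.68 [array([321.1, 175.7,  97.8, 148.5])]
18.78 [array([322.8, 175.7,  94.4, 146.2])]
18.88 [array([320.4, 175.6,  97.9, 145.2])]
18.98 [array([321.6, 176.1, 101.3, 149.8])]
19.08 [array([319.1, 176.8,  98.9, 149.2])]
19.18 [array([319. , 176.2,  97.7, 146.7])]
19.28 [array([319.8, 174.9,  97. , 148.9])]
19.38 [array([320.1, 177.1,  97.8, 148.6])]
19.48 [array([318.6, 177.6,  99.1, 149.3])]
```

The remaining motion is about the size of the detection noise. I'll wait a little longer and then hand in.

Request:
servo_tool(
  commands=[
    [[0,0,0],[0,0,0],0],
    [[0,0,0],[0,0,0],0],
    [[0,0,0],[0,0,0],0],
    [[0,0,0],[0,0,0],0],
    [[0,0,0],[0,0,0],0],
    [[0,0,0],[0,0,0],0],
    [[0,0,0],[0,0,0],0],
    [[0,0,0],[0,0,0],0],
    [[0,0,0],[0,0,0],0],
    [[0,0,0],[0,0,0],0],
    [[0,0,0],[0,0,0],0],
    [[0,0,0],[0,0,0],0],
  ],
)

```text
time: 20.48
tool_pos: [0.5298, 0.1982, 0.34]
tcp_rot: [3.142, 0.0, 1.778]
ft_force: [-0.0, 0.5, 0.1]
gripper_width: 0.0426
gripper_force: 0.0
```

Request:
servo_tool(
  commands=[
    [[0,0,0],[0,0,0],0],
    [[0,0,0],[0,0,0],0],
    [[0,0,0],[0,0,0],0],
    [[0,0,0],[0,0,0],0],
    [[0,0,0],[0,0,0],0],
    [[0,0,0],[0,0,0],0],
    [[0,0,0],[0,0,0],0],
    [[0,0,0],[0,0,0],0],
    [[0,0,0],[0,0,0],0],
    [[0,0,0],[0,0,0],0],
    [[0,0,0],[0,0,0],0],
    [[0,0,0],[0,0,0],0],
  ],
)

```text
time: 21.48
tool_pos: [0.5298, 0.1982, 0.34]
tcp_rot: [-3.142, -0.0, 1.778]
ft_force: [0.6, -0.7, -0.0]
gripper_width: 0.0426
gripper_force: 0.0
```

Request:
servo_tool(
  commands=[
    [[0,0,0],[0,0,0],0],
    [[0,0,0],[0,0,0],0],
    [[0,0,0],[0,0,0],0],
    [[0,0,0],[0,0,0],0],
    [[0,0,0],[0,0,0],0],
    [[0,0,0],[0,0,0],0],
    [[0,0,0],[0,0,0],0],
    [[0,0,0],[0,0,0],0],
    [[0,0,0],[0,0,0],0],
    [[0,0,0],[0,0,0],0],
    [[0,0,0],[0,0,0],0],
    [[0,0,0],[0,0,0],0],
  ],
)

```text
time: 22.48
tool_pos: [0.5298, 0.1982, 0.34]
tcp_rot: [-3.142, -0.0, 1.778]
ft_force: [-0.4, -0.4, -0.5]
gripper_width: 0.0429
gripper_force: 0.0
```

```bash
python3 -c "
from cell import hand_in
print(hand_in())"
```

```text
the job is handed in; nothing more can be done
None
```

I swung the steel pail's bail upright on the bench and hung the pail by it across both hook arms, behind the tips. The gripper was clear when I handed the job in at about 22.5 s; the hand-in returned no verdict.

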